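# Shut and pin the culture transport case

## Task

Press the ajar lid of the blue transport case fully shut, then lock it with the quick-release pin from the grey stand: squeeze the pin's red button in and keep it in while you push the pin through the lined-up holes of the lid's tongue and the case's sloping catch, until its shoulder lies flat on the tongue. Let go so that the button springs out and the pin locks, and leave the mouse, the red-lidded cup, the brown bottle and the blue marker where they are.

Things in the scene. Friction and masses are not known exactly. Their poses are not given: they have to be found in the camera images.
- lid (a joint): hinge of the case's white lid, rad: 0 = fully shut, grows as it opens (to 1.2). A stiff friction hinge along the rear top edge, 155 mm behind the black pad: the lid stays where it is left; a push of about 3 to 6 N on the pad moves it down to a hard stop at 0. The blue case, 190 x 150 mm, 101 mm high when shut, is fixed to the bench, its front toward the robot.
- lid_pad (a point): centre of the top of the round black rubber pad (34 mm across) on the lid, on its middle line, 38 mm behind its front edge; moves with the lid. Its x axis points to the hinge, z out of the lid (straight up when shut, then at height 103 mm). Press here, straight down.
- lock_hole (a point): mouth of the lined-up holes: fixed to the case, on the top face of the lid's tongue when the lid is shut, 79 mm above the bench, 38 mm in front of the lid's front edge. Its z axis is the holes' axis and points out, up and toward the robot, 28 degrees from vertical. The pin goes in along -z, its own z along this z, at any turn about it.
- catch: aluminium catch plate fixed to the case's front, sloping 28 degrees: 60 mm wide, 14 mm thick, 19 mm hole; origin at the hole's centre on its top face, axes as lock_hole, 6 mm below lock_hole. Just above it lies, when the lid is shut, the lid's steel tongue: 46 mm wide, 5 mm thick, 21 mm hole. Below the plate is free space for the pin's end.
- pin_grip (a point): centre of the pin's grip, on the pin's axis, 38 mm above the shoulder, half-way along the red button. Axes as pin; z up while it stands in its stand. Black grip: 26 mm in x, y from -17 to +15 mm, 5 to 65 mm above the shoulder. Red button on the +y side: 20 mm wide, 34 mm long, face at y = +23 mm out, +17 mm in. Across y: 40 mm, squeezed 34 mm and then centred on the axis.
- pin: ball-lock pin, loose, about 0.15 kg, 117 mm long; origin on its axis at the underside of its steel shoulder (38 mm across, 5 mm thick), z from shank to grip. Shank 16 mm thick, 41 mm long, the last 8 mm tapered to 9 mm. Two brass balls at +-x, 27 mm below the shoulder, stand out to 25 mm across; they lie inside the shank only while the button is fully in.
- pin_button (a joint): travel of the red button into the grip, m: 0 = out (balls out, pin locked), 0.006 = fully in (balls in). Spring: 4 N to start, 8 N fully in; a grip of 15 N or more across it holds it in.
- pin_stand: grey block 72 x 72 x 55 mm on a black foot 92 x 92 mm, fixed to the bench; origin at the centre of its underside, z up. At the start the pin stands upright in it, shoulder on its top, shank in a 29 mm hole with a few mm of side play; lift it straight up.
- mouse: white computer mouse, 108 x 58 x 36 mm, origin at the centre of its underside; leave it alone
- cup_red: white sample cup with a red lid, 58 mm across, 70 mm high, origin at the centre of its underside; leave it alone
- brown_bottle: brown bottle with a blue cap, 47 mm across, 88 mm high, origin at the centre of its underside; leave it alone
- marker_blue: blue and white marker pen, 135 mm long, 17 mm thick, lying, origin at the centre of its underside; leave it alone
There are look-alikes about, which are no part of the job. Leave any purple look-alike of the pin alone.

How it is judged:
On the way, in this order (a step that is already met when the one before it is completed fails the run):
1. the lid is pressed fully shut (value of joint lid below 0.02 rad), for 0.2 s.
2. the pin is part-way through both holes with its button held in (value of joint pin_button above 0.004 m and value of joint lid below 0.03 rad and z of pin in the frame of lock_hole below 0.012 m and angle between the z axis of pin_grip and the z axis of lock_hole, either way round below 0.25 rad and distance between pin and lock_hole below 0.014 m), for 0.1 s.
At the end, for the whole second after the job is handed in: the lid is shut (under 0.03 rad), the pin's shoulder lies on the tongue (its centre within 6 mm of the mouth of the holes, pin axis within 0.2 rad of the holes' axis), its button is out again (under 1.5 mm of travel) and the pin is at rest (value of joint lid below 0.03 rad and value of joint pin_button below 0.0015 m and distance between pin and lock_hole below 0.006 m and angle between the z axis of pin_grip and the z axis of lock_hole, either way round below 0.2 rad and linear speed of pin below 0.02 m/s); the robot touches nothing.
It fails at once if a bystander (mouse, red-lidded cup, brown bottle, blue marker) is moved more than 25 mm (distance of any of mouse, cup_red, brown_bottle, marker_blue from where it was at the start of the episode above 0.025 m).
It also fails if it takes over 64 s, if anything falls off the work surface, if the arm or the gripper's body presses on something with over 40 N, if the wrist force passes 120 N, or if a joint passes its speed limit or range.

## Robot

A 6-joint arm with a two-finger parallel gripper is mounted at the origin on a cart in front of the work surface, level with it; the furniture and walls round the work are solid. World frame = base frame: x ahead of the robot, y to its left, z up, the work surface at z = 0. Lengths are in m, angles in rad, forces in N, time in s.
With the tool pointing down it reaches from about 0.275 to 0.875 m from the base axis. Payload 12.5 kg.
Tool frame: the origin (TCP) lies at the very end of the fingers, on their centre line; the grasp point (between the pads) lies 19 mm behind it; x points along the fingers, y is the direction in which the jaws open and shut, and the axes are right-handed (so a half turn about x gives the same grasp; the last joint's range is limited). The gripper opens to 85 mm and grips with 20 to 120 N. Pads are 22 mm wide; open, the fingers measure 114 mm over their backs; the gripper's body (76 mm by 85 mm) begins 54 mm behind the grasp point. The pads swing forward as they close: fully open they stand 13 mm farther back than shut.
Start: joints at [1.063, 0.351, 1.652, -0, 1.139, -0.085], TCP at [0.226, 0.502, 0.231] pointing down, gripper open.
Joint ranges: [-2.75, 2.75], [-0.79, 2.1], [0.01, 2.65], [-1.57, 4.71], [0.07, 3.14], [-2.87, 2.87]. Speed limits (rad/s): [2.22, 2.22, 2.79, 3.14, 3.14, 3.14].

## Interface

Orientations are given as a 3x3 rotation matrix whose columns are the frame's x, y, z axes.
In Python, from bench import manip gives the robot as it stands. Calls block until the motion is done:
- manip.move_ptp(position, orientation): joint-space move of the TCP to a pose.
- manip.move_l(position, attitude=None, max_speed=0.15): straight line of the TCP; attitude=None keeps the orientation; max_speed is the mean speed in m/s.
- manip.move_j(angles): joint-space move.
- manip.set_gripper(opening, effort=None): opening from 0.0 (shut) to 1.0 (fully open); effort is the grip in N (None keeps the last); returns when the fingers have stopped.
- manip.dwell(seconds).
- manip.inverse_kinematics(position, orientation): joint angles nearest the present ones, or None.
- manip.grab_frame(name): name is "scene" or "top"; returns (picture, depth): 420x560x3 uint8, red, green, blue; 420x560 float32, m along the optical axis (not along the pixel's ray), 0 where there is no reading.
- manip.get_calibration(name): a dict with "camera_matrix" (3x3 intrinsics, pixels), "k1" (the pictures are not rectified: a ray, as slopes to the right and down, at radius r is drawn at 1 + k1 r^2 times it, then the intrinsics apply), "R" (3x3) and "t" (3): a world point X has camera coordinates R X + t. Camera axes: x right, y down, z forward; pixel columns grow to the right and rows downward; lengths in m; the calibration is good to about 2 mm. A picture is of the moment at which its call begins. get_calibration takes no time and is no camera call.
A pose or a line that the arm cannot do raises manip.Unreachable and nothing moves.
- manip.sign_off(): hands the job in, once; it reports no verdict.
Trained networks look in the newest picture that a camera, given by its name, has taken for a name from the list of things; names that differ only in an ending like _2 or _b are one class to them, and where a whole thing is asked for, a point or a joint stands for the part that bears it (a point fixed in the world has none). Each returns a list of dicts, best first, with "confidence" (0 to 1); they miss things now and then, are a little off and sometimes report something else, mostly with a low value. They report only what shows in the picture. A call takes as long as a camera call. They do not tell look-alikes from the thing itself.
- manip.look_for(camera, name): "at" ([x, y, z] in m, in world coordinates, good to about 4 mm: the middle of the surface that is visible of it).
Readings, each from a call of its own:
- manip.current_time(): time.
- manip.current_qpos(): joint angles.
- manip.current_joint_vel(): joint speeds.
- manip.current_joint_torque(): joint torques, N m.
- manip.current_ee_pos(): TCP position.
- manip.current_tcp_rot(): TCP orientation.
- manip.current_force(): force on the tool from outside, world axes, zero at the start.
- manip.current_ft_torque(): the same for the moment, N m.
- manip.current_grip_width(): opening from 0.0 (shut) to 1.0 (fully open).
Only numpy, scipy, OpenCV 4.12 (cv2) and the standard library are available. Lean on these libraries where they do the work, as an engineer would, in place of code of your own. Each camera call takes 0.05 s, during which the arm holds its last target.

## Working session

There is one attempt and no reset: what is moved stays moved. The work goes in short steps, each a Python script; the robot and the scene stay as the last script left them, time stands still between calls to the robot, and variables do not carry over. Pictures are saved under pics/ and viewed, and the job is handed in when it is done.

```bash
ls; mkdir -p pics; python3 - <<'E'
from bench import manip
import cv2
for n in("scene","top"):
    im,d=manip.grab_frame(n); cv2.imwrite(f"pics/{n}0.png",im[:,:,::-1])
    c=manip.get_calibration(n); print(n,c)
    import numpy as np; np.savez(f"{n}0.npz",im=im,d=d)
for n in ("pin","pin_stand","lid_pad","catch","mouse","cup_red","brown_bottle","marker_blue","lock_hole"):
    for c in("scene","top"):
        try: print(n,c,[(np.round(a["at"],3),round(a["confidence"],2)) for a in manip.look_for(c,n)])
        except Exception as e: print(n,c,e)
print(manip.current_time())
E
```

```text
pics
scene {'camera_matrix': array([[457.72511356,   0.        , 277.63549059],
       [  0.        , 457.72511356, 206.3849668 ],
       [  0.        ,   0.        ,   1.        ]]), 'k1': 0.054273900835655885, 'R': array([[ 0.86506599, -0.50160095, -0.00757126],
       [-0.31290895, -0.52772632, -0.789679  ],
       [ 0.39210818,  0.68549356, -0.61347352]]), 't': array([-0.5445743 ,  0.19916377,  1.29835663])}
top {'camera_matrix': array([[410.35164408,   0.        , 281.7870532 ],
       [  0.        , 410.35164408, 210.79279723],
       [  0.        ,   0.        ,   1.        ]]), 'k1': -0.08040627172643725, 'R': array([[-0.0242351 , -0.99958856, -0.01534207],
       [-0.9951622 ,  0.02558367, -0.09485603],
       [ 0.09520951,  0.012969  , -0.99537277]]), 't': array([-0.09356218,  0.59573217,  1.20591879])}
pin scene [(array([0.46 , 0.151, 0.091]), 0.76), (array([ 0.634, -0.185,  0.096]), 0.46)]
pin top [(array([ 0.639, -0.168,  0.106]), 0.74)]
pin_stand scene [(array([0.452, 0.134, 0.032]), 0.87), (array([0.451, 0.321, 0.055]), 0.74)]
pin_stand top [(array([0.466, 0.144, 0.058
[... 359 characters left out ...]
[(array([0.538, 0.28 , 0.029]), 0.61)]
mouse top [(array([0.528, 0.278, 0.033]), 0.82)]
cup_red scene [(array([ 0.469, -0.56 ,  0.065]), 0.61), (array([0.46 , 0.15 , 0.092]), 0.4)]
cup_red top [(array([ 0.472, -0.544,  0.068]), 0.7)]
brown_bottle scene [(array([0.454, 0.323, 0.052]), 0.84)]
brown_bottle top [(array([0.462, 0.327, 0.086]), 0.68)]
marker_blue scene [(array([ 0.498, -0.116,  0.012]), 0.54), (array([0.461, 0.149, 0.092]), 0.49)]
marker_blue top [(array([ 0.498, -0.112,  0.013]), 0.64)]
lock_hole scene [(array([ 0.491, -0.306,  0.073]), 0.66), (array([ 0.592, -0.334,  0.119]), 0.23)]
lock_hole top [(array([ 0.498, -0.264,  0.075]), 0.61), (array([0.467, 0.162, 0.116]), 0.22)]
1.0
```

View pics/scene0.png

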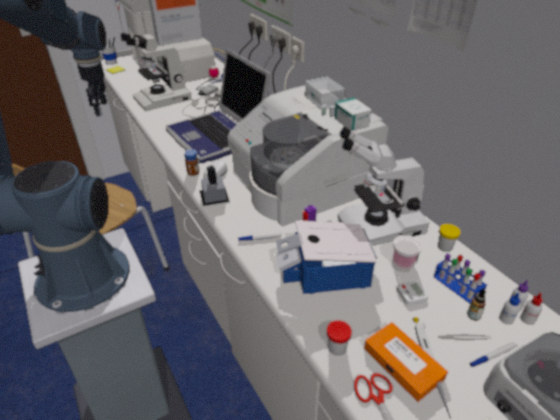

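View pics/top0.png

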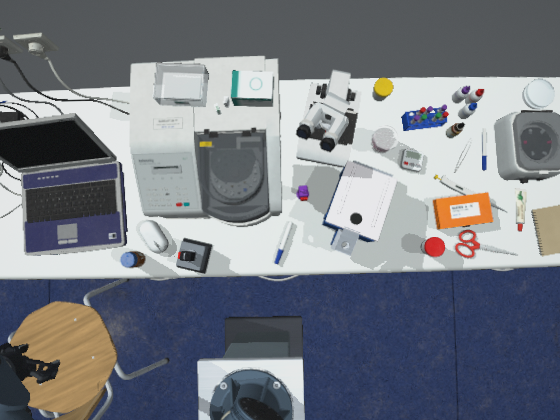

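```bash
cat > h.py <<'E'
import numpy as np, cv2
from bench import manip
def rays(n,uv):
    c=manip.get_calibration(n);K=c["camera_matrix"]
    uv=np.atleast_2d(np.asarray(uv,float)); s=(uv-[K[0,2],K[1,2]])/[K[0,0],K[1,1]]
    q=s.copy()
    for _ in range(20): q=s/(1+c["k1"]*(q**2).sum(1,keepdims=True))
    return c,np.c_[q,np.ones(len(q))]
def cloud(n,d):
    h,w=d.shape; u,v=np.meshgrid(np.arange(w),np.arange(h))
    c,r=rays(n,np.c_[u.ravel(),v.ravel()])
    X=(r*d.reshape(-1,1)-c["t"])@c["R"]
    return X.reshape(h,w,3)
def proj(n,X):
    c=manip.get_calibration(n);p=np.atleast_2d(X)@c["R"].T+c["t"];q=p[:,:2]/p[:,2:]
    q=q*(1+c["k1"]*(q**2).sum(1,keepdims=True));K=c["camera_matrix"]
    return q*[K[0,0],K[1,1]]+[K[0,2],K[1,2]]
def crop(im,x0,y0,w,h,f,name,pts=None):
    o=cv2.resize(im[y0:y0+h,x0:x0+w],None,fx=f,fy=f,interpolation=cv2.INTER_CUBIC)[:,:,::-1].copy()
    if pts is not None:
        for p in pts: cv2.drawMarker(o,(int((p[0]-x0+.5)*f),int((p[1]-y0+.5)*f)),(0,255,0),cv2.MARKER_CROSS,9,1)
    cv2.imwrite("pics/"+name,o)
E
python3 - <<'E'
from h import *
A=np.load("scene0.npz");B=np.load("top0.npz")
crop(A["im"],180,150,200,150,4,"s_crop.png")
a=B["im"]
l=cv2.resize(a[230:280,165:220],None,fx=7,fy=7,interpolation=cv2.INTER_CUBIC);r=cv2.resize(a[155:255,280:400],None,fx=6,fy=6,interpolation=cv2.INTER_CUBIC)
cv2.imwrite("pics/t_l.png",l[:,:,::-1]);cv2.imwrite("pics/t_r.png",r[:,:,::-1])
E
```

```text
(no output)
```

View pics/s_crop.png

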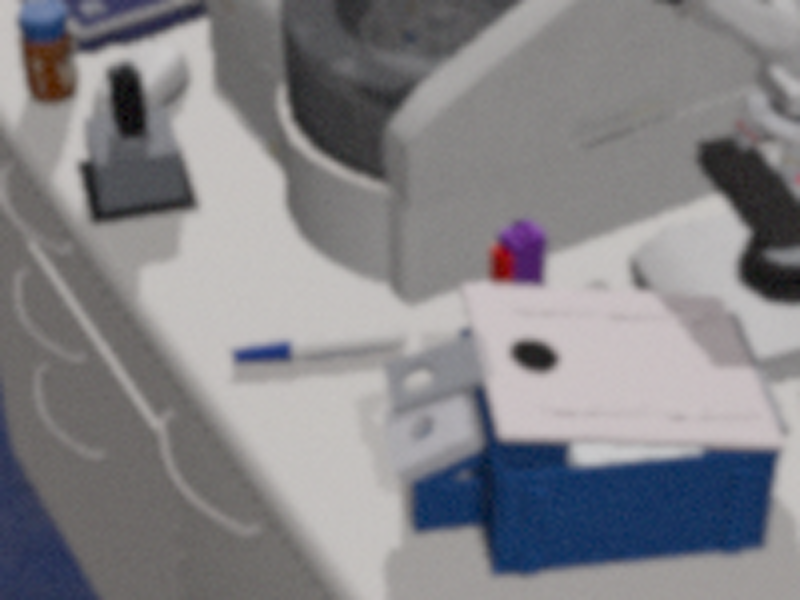

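View pics/t_l.png

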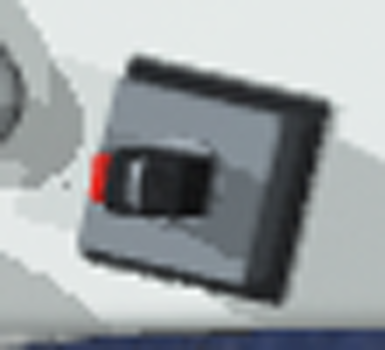

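View pics/t_r.png

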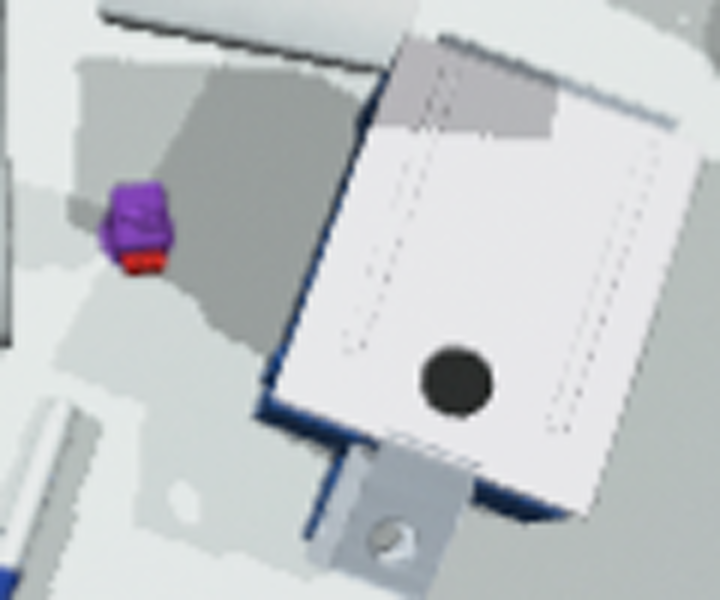

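The pin meant is the black-gripped one with the red button standing in the grey stand (top ≈(191,255), scene ≈(212,178)). The purple one (top ≈(303,193), scene ≈(310,213)) is the look-alike. Next I measure the geometry.

```bash
python3 - <<'E'
from h import *
np.set_printoptions(precision=4,suppress=True,linewidth=150)
for n in("scene","top"):
    z=np.load(n+"0.npz");X=cloud(n,z["d"]);im=z["im"].astype(int)
    zz=X[...,2]; m=(X[...,0]>.4)&(X[...,0]<.65)
    print(n,"bench z",np.median(X[(abs(zz)<.02)&m&(abs(X[...,1])<.5)],0))
    # stand top
    xy=np.array([.465,.142]); near=(np.hypot(X[...,0]-xy[0],X[...,1]-xy[1])<.07)
    st=X[near&(abs(zz-.055)<.006)]; print("stand top",len(st),st.mean(0),st.std(0)); 
    r=cv2.minAreaRect((st[:,:2]*1000).astype(np.float32)); print(r)
    gp=X[near&(zz>.105)]; print("grip top",len(gp),gp.mean(0) if len(gp) else 0, gp[:,2].max() if len(gp) else 0)
    gp=X[near&(zz>.07)&(zz<.13)]; print("grip all",len(gp),gp.min(0),gp.max(0))
    foot=X[near&(zz>.003)&(zz<.02)]; print("foot",len(foot),cv2.minAreaRect((foot[:,:2]*1000).astype(np.float32)),np.median(foot[:,2]))
    # lid
    lid=(X[...,0]>.5)&(X[...,0]<.78)&(X[...,1]<-.2)&(X[...,1]>-.5)&(zz>.09)&(zz<.17)&(im.min(-1)>140)
    L=X[lid]; c=np.median(L,0)
    for _ in range(5):
        c=L.mean(0); nrm=np.linalg.svd(L-c,full_matrices=False)[2][2]; nrm*=np.sign(nrm[2]); L=L[abs((L-c)@nrm)<.006]
    print("lid",len(L),c,nrm,"tilt",np.arccos(nrm[2]),"dir",np.degrees(np.arctan2(nrm[1],nrm[0])))
    e=np.array([-nrm[0],-nrm[1]])
    pad=(X[...,0]>.55)&(X[...,0]<.64)&(X[...,1]<-.29)&(X[...,1]>-.37)&(zz>.09)&(im.max(-1)<80)
    print("pad",pad.sum(),X[pad].mean(0),(X[pad].max(0)+X[pad].min(0))/2,np.argwhere(pad).mean(0)[::-1])
    print(cv2.minAreaRect((L[:,:2]*1000).astype(np.float32)))
E
```

```text
scene bench z [ 0.4757 -0.1816  0.0022]
stand top 223 [0.4633 0.1521 0.0562] [0.0232 0.0225 0.0026]
((467.18756103515625, 160.88319396972656), (78.39656829833984, 71.29419708251953), 75.41126251220703)
grip top 76 [0.465  0.1543 0.1182] 0.1327920135464905
grip all 152 [0.4525 0.1384 0.0701] [0.4801 0.1744 0.1295]
foot 297 ((461.5479736328125, 132.328857421875), (119.40147399902344, 133.9742889404297), 67.70011901855469) 0.0070831248587045394
lid 2541 [ 0.6091 -0.3412  0.1199] [ 0.1622 -0.0695  0.9843] tilt 0.17740392650897296 dir -23.199290110081847
pad 38 [ 0.5596 -0.3135  0.1317] [ 0.5606 -0.3128  0.1314] [313.5263 238.4474]
((613.3616943359375, -336.61346435546875), (160.29852294921875, 199.84213256835938), 68.03526306152344)
top bench z [ 0.487  -0.065   0.0008]
stand top 435 [0.4659 0.158  0.0557] [0.0241 0.0222 0.0023]
((466.0805358886719, 162.34970092773438), (73.72876739501953, 72.65359497070312), 75.79556274414062)
grip top 130 [0.4665 0.1624 0.119 ] 0.13147414095001567
grip all 156 [0.4528 0.1438 0.0705] [0.4793 0.185  0.1293]
foot 360 ((469.819580078125, 134.27850341796875), (124.12081146240234, 125.9150390625), 81.20011138916016) 0.0058777898504408874
lid 3546 [ 0.6105 -0.334   0.119 ] [ 0.1606 -0.0674  0.9847] tilt 0.17502911854004166 dir -22.774204922003005
pad 71 [ 0.5597 -0.3126  0.1302] [ 0.5598 -0.3132  0.1297] [355.7324 217.4789]
((607.6370239257812, -333.102783203125), (155.05215454101562, 214.2691192626953), 67.41825103759766)
```

```bash
python3 - <<'E'
from h import *
np.set_printoptions(precision=4,suppress=True,linewidth=150)
for n in("scene","top"):
    z=np.load(n+"0.npz");X=cloud(n,z["d"]);im=z["im"].astype(int);zz=X[...,2]
    m=(np.hypot(X[...,0]-.466,X[...,1]-.162)<.05)&(zz>.105)
    red=(im[...,0]>120)&(im[...,1]<60)&(np.hypot(X[...,0]-.466,X[...,1]-.162)<.06)
    g=X[m&(im.max(-1)<120)&(zz>.112)]
    print(n,len(g),g.mean(0),cv2.minAreaRect((g[:,:2]*1000).astype(np.float32)))
    print(" red",red.sum(),X[red].mean(0) if red.any() else 0)
    for y0 in np.arange(-.4,.6,.1):
        print(round(y0,1),[round(float(np.percentile(zz[(abs(X[...,1]-y0)<.05)&(X[...,0]>x)&(X[...,0]<x+.05)&(zz<.5)],99)),2) if ((abs(X[...,1]-y0)<.05)&(X[...,0]>x)&(X[...,0]<x+.05)&(zz<.5)).any() else None for x in(.35,.4,.45,.5,.55,.6,.65,.7,.75)])
    # project predicted points
yaw=np.radians(-22.6)
hx=np.array([np.cos(yaw),np.sin(yaw),0]);hy=np.array([-hx[1],hx[0],0]);up=np.array([0,0,1.])
lz=np.cos(np.radians(28))*up-np.sin(np.radians(28))*hx
pad=np.array([.5597,-.313,.131]); ps=pad-.0024*hx; ps[2]=.103
lh=ps-.076*hx; lh[2]=.079; ch=lh-.006*lz
print(lh,ch,lz)
A=np.load("scene0.npz");B=np.load("top0.npz")
th=[ch+ .0095*(np.cos(t)*hy+np.sin(t)*np.cross(lz,hy)) for t in np.linspace(0,6.28,9)[:8]]
crop(A["im"],265,220,60,60,10,"s_h.png",proj("scene",[ch,ps,pad]+th))
crop(B["im"],320,200,50,50,10,"t_h.png",proj("top",[ch,pad]+th))
s=np.sin(np.radians(28))
Rd=lambda a:np.c_[[0,0,-1],[np.cos(a),np.sin(a),0],np.cross([0,0,-1],[np.cos(a),np.sin(a),0])]
for a in(np.radians(67.4),np.radians(-112.6)):
    print("press",manip.inverse_kinematics(ps,Rd(a)))
for a in(np.radians(87),np.radians(-93)): print("pick",manip.inverse_kinematics([.466,.16,.074],Rd(a)))
for sg in(1,-1):
    R=np.c_[-lz,sg*hy,np.cross(-lz,sg*hy)]; print("ins",manip.inverse_kinematics(lh+.019*lz,R),manip.inverse_kinematics(lh+.1*lz,R))
E
```

```text
scene 49 [0.4644 0.1549 0.1198] ((464.5859069824219, 155.34844970703125), (34.12778854370117, 23.349727630615234), 88.51594543457031)
 red 0 0
-0.4 [-0.0, 0.01, 0.13, 0.14, 0.13, 0.12, 0.11, 0.1, 0.09]
-0.3 [-0.01, 0.0, 0.13, 0.14, 0.14, 0.13, 0.12, 0.32, 0.31]
-0.2 [-0.01, 0.0, 0.01, 0.14, 0.14, 0.12, 0.11, 0.34, 0.34]
-0.1 [-0.01, 0.01, 0.02, 0.02, 0.2, 0.27, 0.28, 0.28, 0.27]
-0.0 [-0.01, 0.01, 0.01, 0.1, 0.27, 0.28, 0.28, 0.28, 0.28]
0.1 [-0.01, 0.06, 0.12, 0.01, 0.2, 0.28, 0.28, 0.28, 0.28]
0.2 [-0.07, 0.06, 0.13, 0.06, 0.18, 0.21, 0.24, 0.27, 0.28]
0.3 [-0.09, 0.09, 0.09, 0.04, 0.18, 0.21, 0.24, 0.27, 0.27]
0.4 [-0.73, 0.01, 0.09, 0.04, 0.04, 0.04, 0.04, None, 0.22]
0.5 [-0.74, 0.01, 0.03, 0.04, 0.04, 0.04, 0.04, 0.03, 0.24]
top 103 [0.4661 0.1603 0.1202] ((466.4455261230469, 160.36398315429688), (32.86105728149414, 25.15018653869629), 87.6841049194336)
 red 11 [0.4683 0.1819 0.1108]
-0.4 [-0.01, 0.01, 0.13, 0.14, 0.13, 0.12, 0.11, 0.1, 0.09]
-0.3 [-0.01, 0.01, 0.13, 0.14, 0.14, 0.13, 0.12, 0.31, 0.31]
-0.2 [-0.01, 0.01, 0.01, 0.13, 0.14, 0.12, 0.11, 0.34, 0.34]
-0.1 [-0.01, 0.
[... 210 characters left out ...]
, 0.27, 0.28]
0.3 [-0.0, 0.09, 0.09, 0.04, 0.18, 0.21, 0.24, 0.27, 0.27]
0.4 [-0.01, 0.06, 0.09, 0.04, 0.03, 0.04, 0.04, 0.04, 0.21]
0.5 [-0.01, 0.01, 0.03, 0.04, 0.04, 0.04, 0.04, 0.04, 0.24]
[ 0.4873 -0.2829  0.079 ] [ 0.4899 -0.284   0.0737] [-0.4334  0.1804  0.8829]
press [-0.5832  0.6536  1.5081 -0.      0.98   -1.7595]
press [-0.5832  0.6536  1.5081 -0.      0.98    1.3821]
pick [ 0.2362  0.4828  1.9213 -0.      0.7375 -1.2822]
pick [ 0.2362  0.4828  1.9213 -0.      0.7375  1.8594]
ins [-0.6743  0.419   2.077   0.6493  0.2162 -2.4573] [-0.7011  0.2169  2.1218  0.4121  0.3617 -2.2316]
ins [-0.6743  0.419   2.077   0.6493  0.2162  0.6843] [-0.7011  0.2169  2.1218  0.4121  0.3617  0.91  ]
```

```bash
python3 -c "
import cv2,numpy as np
a=cv2.imread('pics/s_h.png');b=cv2.imread('pics/t_h.png');b=cv2.resize(b,(600,600));o=np.hstack([a,b]);cv2.imwrite('pics/both.png',cv2.resize(o,(800,400)))"
```

```text
(no output)
```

View pics/both.png

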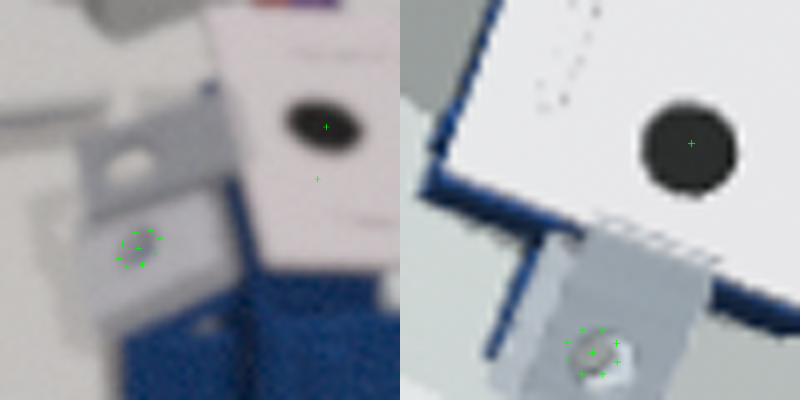

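```bash
cat >> h.py <<'E'
np.set_printoptions(precision=4,suppress=True,linewidth=150)
yaw=np.radians(-22.6)
hx=np.array([np.cos(yaw),np.sin(yaw),0]);hy=np.array([-hx[1],hx[0],0]);up=np.array([0,0,1.])
lz=np.cos(np.radians(28))*up-np.sin(np.radians(28))*hx
PS=np.array([.5575,-.312,.103]); LH=np.array([.4873,-.2829,.079])
def Rd(a):
    x=np.array([0,0,-1.]);y=np.array([np.cos(a),np.sin(a),0]);return np.c_[x,y,np.cross(x,y)]
E
python3 - <<'E'
from h import *
manip.set_gripper(0.0,40)
R=Rd(np.radians(-112.6))
manip.move_ptp([.38,.0,.32],R)
manip.move_ptp([PS[0],PS[1],.19],R)
print(manip.current_force(),manip.current_time(),manip.current_grip_width())
manip.move_l([PS[0],PS[1],.145],max_speed=.1)
f0=manip.current_force()
for z in [.13,.12,.112,.108,.105,.104,.103,.102,.101,.100,.099,.098]:
    manip.move_l([PS[0],PS[1],z],max_speed=.05)
    f=manip.current_force()-f0; print(z,f,manip.current_ee_pos())
    if f[2]>18: break
manip.dwell(.3); print(manip.current_force()-f0,manip.current_time())
im,d=manip.grab_frame("scene"); crop(im,200,160,200,150,4,"press.png")
E
```

```text
[ 0.2395 -0.0073 -0.2488] 5.1167 -0.003930543432837363
0.13 [0.4703 0.675  0.4514] [ 0.5574 -0.312   0.1298]
0.12 [-0.007   1.2401 -0.5861] [ 0.5573 -0.3119  0.1195]
0.112 [-0.1145 -0.0163 -0.5803] [ 0.5573 -0.3119  0.1115]
0.108 [-0.0163  0.5225 -0.7888] [ 0.5574 -0.3119  0.1078]
0.105 [0.2254 1.2805 0.166 ] [ 0.5574 -0.3119  0.1048]
0.104 [ 0.2062 -0.1398 -0.564 ] [ 0.5575 -0.312   0.1039]
0.103 [ 0.3524 -0.1249 -0.5263] [ 0.5575 -0.312   0.1029]
0.102 [-2.3917  2.0338  6.4504] [ 0.5575 -0.312   0.1025]
0.101 [-5.535   3.5466 13.8719] [ 0.5575 -0.312   0.1024]
0.1 [-9.1214  5.842  23.2289] [ 0.5576 -0.3121  0.1024]
[-8.9312  6.1892 23.1865] 8.875
```

View pics/press.png

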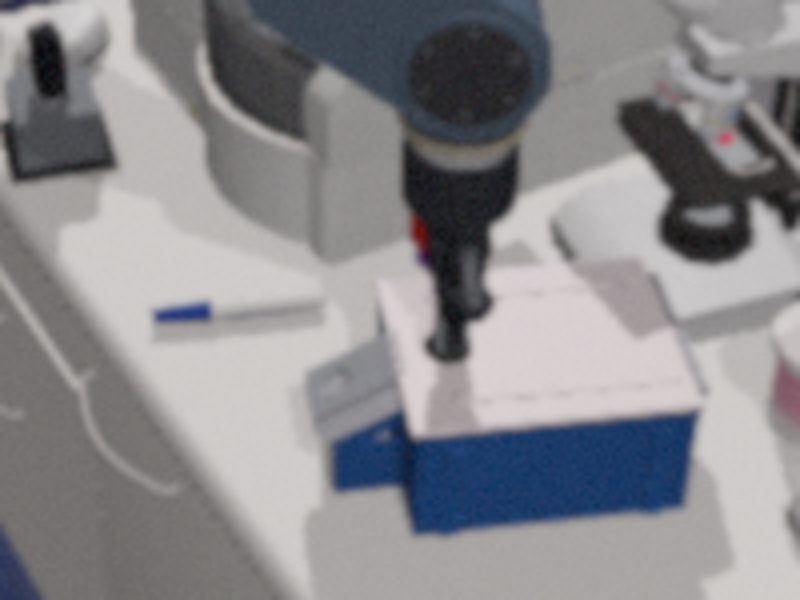

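```bash
python3 - <<'E'
from h import *
R=Rd(np.radians(-112.6))
manip.move_l([PS[0],PS[1],.2],max_speed=.15)
manip.move_ptp([.36,.1,.30],Rd(np.radians(-92)))
manip.set_gripper(1.0)
out=[]
for n in("scene","top"):
    im,d=manip.grab_frame(n); np.savez(n+"1.npz",im=im,d=d)
    th=[LH+ .0105*(np.cos(t)*hy+np.sin(t)*np.cross(lz,hy)) for t in np.linspace(0,6.28,9)[:8]]
    p=proj(n,[LH,PS]+th); c=p[0].astype(int)
    crop(im,c[0]-20,c[1]-25,50,50,8,n+"_1.png",p)
    out.append(cv2.imread(f"pics/{n}_1.png"))
    X=cloud(n,d);i=im.astype(int)
    m=(np.linalg.norm(X[...,:2]-PS[:2],axis=2)<.08)&(X[...,2]>.08)
    L=X[m&(i.min(-1)>140)]
    for _ in range(5):
        c=L.mean(0);nn=np.linalg.svd(L-c,full_matrices=False)[2][2];nn*=np.sign(nn[2]);L=L[abs((L-c)@nn)<.004]
    print(n,"lid",len(L),c,nn)
    pd=m&(i.max(-1)<80); print("pad",pd.sum(),X[pd].mean(0))
    # tongue plane
    q=(X-LH); 
    m=(abs(q@hy)<.018)&(abs(q@np.cross(lz,hy))<.02)&(abs(q@lz)<.015)&(np.linalg.norm(q,axis=2)>.0135)
    T=X[m];c=T.mean(0);nn=np.linalg.svd(T-c,full_matrices=False)[2][2];nn*=np.sign(nn[2]);print("tongue",len(T),c,nn,(T-LH)@lz@np.ones(len(T))/len(T), lz)
cv2.imwrite("pics/b1.png",np.hstack(out)); print(manip.current_time())
E
```

```text
scene lid 1392 [ 0.5687 -0.3212  0.1028] [-0.0054  0.0015  1.    ]
pad 51 [ 0.5542 -0.3121  0.1035]
tongue 93 [ 0.486  -0.2814  0.0789] [-0.4149  0.33    0.8479] 0.0007650345888301059 [-0.4334  0.1804  0.8829]
top lid 1608 [ 0.5707 -0.3169  0.1016] [-0.0215  0.0104  0.9997]
pad 89 [ 0.5539 -0.3112  0.1033]
tongue 110 [ 0.4866 -0.2824  0.0797] [-0.5036  0.1704  0.847 ] 0.0010685103749598513 [-0.4334  0.1804  0.8829]
12.3333
```

View pics/b1.png

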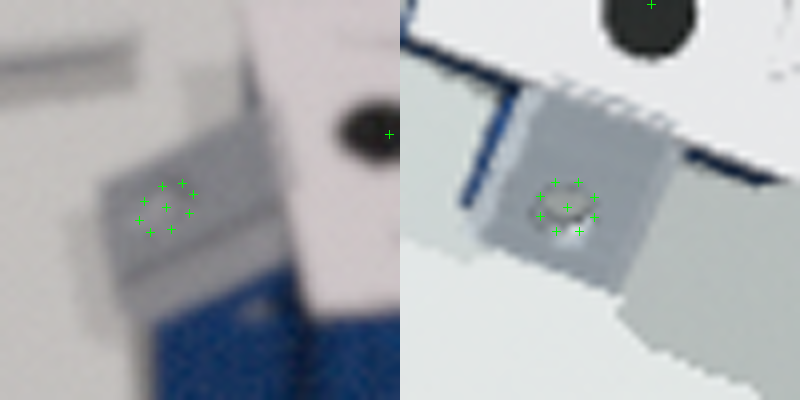

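```bash
python3 - <<'E'
from h import *
out=[]
for n in("scene","top"):
    im=np.load(n+"1.npz")["im"]
    L2=np.array([.4850,-.2827,.079])
    th=[L2+ .0105*(np.cos(t)*hy+np.sin(t)*np.cross(lz,hy)) for t in np.linspace(0,6.28,9)[:8]]
    for L,mk in((None,0),(L2,1)):
        p=proj(n,LH)[0].astype(int); x0,y0=p-15
        o=im[y0:y0+30,x0:x0+30].astype(float); lo,hi=np.percentile(o[8:22,8:22],[1,99]); o=np.clip((o-lo)/(hi-lo)*255,0,255).astype(np.uint8)
        o=cv2.resize(o,None,fx=13,fy=13,interpolation=cv2.INTER_CUBIC)[:,:,::-1].copy()
        if mk:
            for q in proj(n,[L2]+th): cv2.circle(o,(int((q[0]-x0+.5)*13),int((q[1]-y0+.5)*13)),2,(0,255,0),-1)
        out.append(o)
cv2.imwrite("pics/b2.png",cv2.resize(np.vstack([np.hstack(out[:2]),np.hstack(out[2:])]),(600,600)))
E
```

```text
(no output)
```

View pics/b2.png

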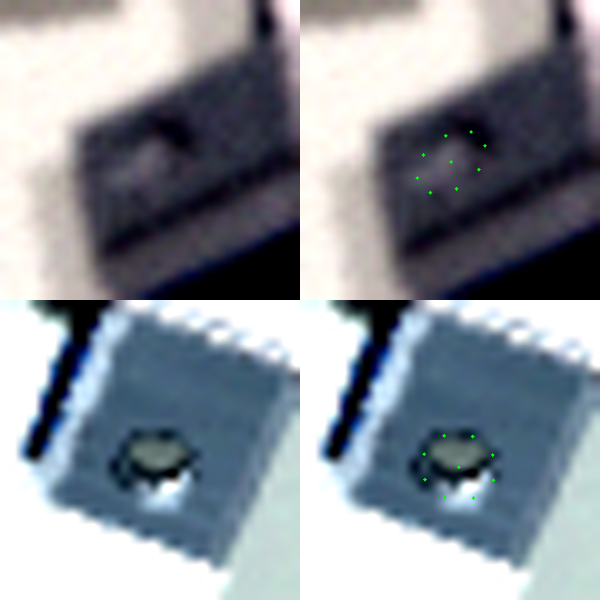

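```bash
python3 - <<'E'
from h import *
R=Rd(np.radians(-94)); p=[.4664,.1612]
manip.move_ptp(p+[.19],R)
f0=manip.current_force()
manip.move_l(p+[.070],max_speed=.08)
print(manip.current_force()-f0,manip.current_ee_pos(),manip.current_grip_width())
out=[]
for n in("scene","top"):
    im,d=manip.grab_frame(n);c=proj(n,p+[.09])[0].astype(int);crop(im,c[0]-30,c[1]-35,60,60,6,"g.png");out.append(cv2.imread("pics/g.png"))
cv2.imwrite("pics/g0.png",np.hstack(out)); print(manip.current_time())
E
```

```text
[-0.0899  0.2524 -0.41  ] [0.4666 0.1613 0.0704] 0.9993628532584707
14.7833
```

View pics/g0.png

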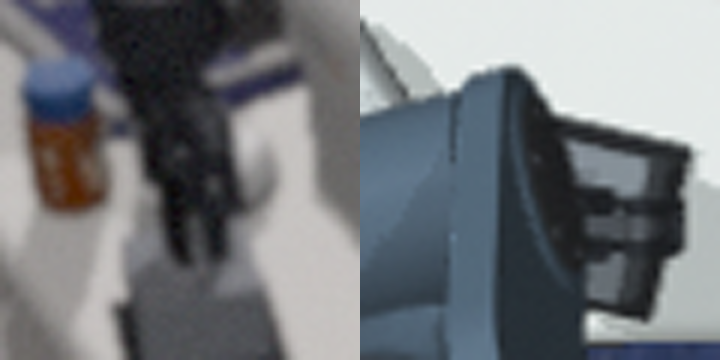

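The fingers straddle the grip above the stand (scene crop ≈(200,220)) without contact, so I close and lift.

```bash
python3 - <<'E'
from h import *
f0=manip.current_force()
manip.set_gripper(0.0,50); manip.dwell(.3)
print(manip.current_grip_width()*85,manip.current_force()-f0,manip.current_ft_torque())
manip.move_l([.4664,.1612,.15],max_speed=.08)
print(manip.current_grip_width()*85,manip.current_force()-f0)
manip.move_l([.4664,.1612,.20],max_speed=.1)
manip.move_ptp([.40,.0,.26],Rd(np.radians(-94)))
print(manip.current_force()-f0)
P=manip.current_ee_pos()
out=[]
for n in("scene","top"):
    im,d=manip.grab_frame(n);np.savez(n+"2.npz",im=im,d=d);c=proj(n,P)[0].astype(int);crop(im,max(c[0]-35,0),c[1]-30,70,70,5,"g.png",proj(n,[P]));out.append(cv2.imread("pics/g.png"))
cv2.imwrite("pics/g1.png",np.hstack(out)); print(manip.current_time())
E
```

```text
32.57594565596451 [-4.1737 -6.3117 15.2059] [-0.7586  0.6299  0.0136]
31.894260482054523 [-0.2165  0.1009 -0.9353]
[-0.1291 -0.6165 -0.5973]
18.3
```

View pics/g1.png

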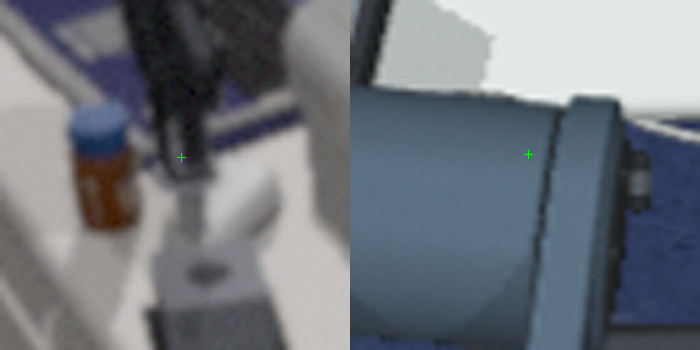

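```bash
python3 - <<'E'
from h import *
L=np.array([.4845,-.2817,.079]); R=np.c_[-lz,-hy,np.cross(-lz,-hy)]
print(manip.inverse_kinematics(L+.11*lz,R))
manip.move_ptp(L+.13*lz,R)
manip.move_l(L+.085*lz,max_speed=.05)
P=manip.current_ee_pos(); print((P-L)@lz,manip.current_force(), manip.current_grip_width()*85)
out=[]
for n in("scene","top"):
    im,d=manip.grab_frame(n);np.savez(n+"3.npz",im=im,d=d);c=proj(n,L+.03*lz)[0].astype(int)
    S=P-.019*lz
    pts=[P,S]+[S-k*lz for k in(.01,.02,.03,.041)]+[L]
    crop(im,c[0]-30,c[1]-30,60,60,6,"g.png");a=cv2.imread("pics/g.png");crop(im,c[0]-30,c[1]-30,60,60,6,"g.png",proj(n,pts));out.append(np.hstack([a,cv2.imread("pics/g.png")]))
cv2.imwrite("pics/g3.png",cv2.resize(np.vstack(out),(600,600))); print(manip.current_time(),manip.current_qpos())
E
```

```text
[-0.7072  0.1868  2.1316  0.3978  0.3821  0.9208]
0.08519146256129842 [ 0.4096  0.3295 -2.1882] 31.735337712860755
20.4833 [-0.6982  0.2489  2.1232  0.4482  0.3299  0.874 ]
```

View pics/g3.png

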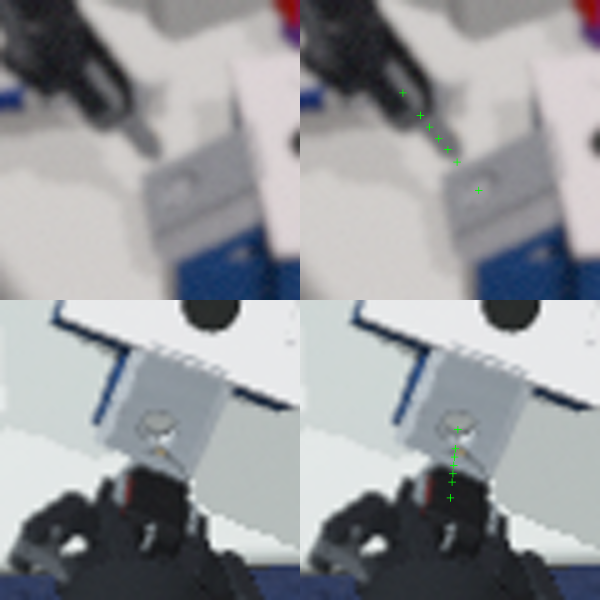

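```bash
python3 - <<'E'
from h import *
L=np.array([.4845,-.2817,.079]);out=[]
P=manip.current_ee_pos();S=P-.019*lz
ex=np.cross(hy,lz)
for n,k in(("scene",.035),("top",.02)):
    z=np.load(n+"3.npz");im=z["im"];c=proj(n,L+k*lz)[0].astype(int);x0,y0=c-16
    o=im[y0:y0+32,x0:x0+32].astype(float);o=np.clip((o/255)**.7*255,0,255).astype(np.uint8)
    o=cv2.resize(o,None,fx=12,fy=12,interpolation=cv2.INTER_CUBIC)[:,:,::-1].copy();o2=o.copy()
    # model outline: shank silhouettes
    for k0,k1,r0,r1 in((0,.033,.008,.008),(.033,.041,.008,.0045),(-.005,0,.019,.019)):
        for kk,r in((k0,r0),(k1,r1)):
            q=proj(n,[S-kk*lz+r*(np.cos(t)*hy+np.sin(t)*ex) for t in np.linspace(0,6.3,30)])
            cv2.polylines(o2,[np.int32((q-[x0,y0]+.5)*12)],True,(0,255,0),1)
    out.append(np.hstack([o,o2]))
cv2.imwrite("pics/g4.png",np.vstack(out))
X=cloud("scene",np.load("scene3.npz")["d"]); q=X-S
m=(np.hypot(q@hy,q@ex)<.04)&((q@lz)<.01)&((q@lz)>-.045)
t=q[m]; 
for a,b,c in sorted(np.c_[t@lz,t@hy,t@ex].tolist()): print(round(a*1e3,1),round(b*1e3,1),round(c*1e3,1))
E
```

```text
-38.6 -1.1 4.4
-34.8 -5.5 -0.4
-32.3 -6.4 3.9
-31.1 -5.9 7.7
-31.0 -2.4 8.2
-29.4 -6.1 -0.6
-29.2 -6.3 5.6
-28.6 -3.4 6.4
-28.3 -9.1 2.6
-28.2 -5.8 -2.9
-26.2 -2.6 -4.5
-26.2 -4.3 10.6
-26.1 -2.6 7.8
-25.0 -9.3 4.4
-24.7 -6.1 -1.1
-24.6 -6.2 5.1
-23.7 -9.0 2.1
-22.9 -2.7 9.5
-22.6 6.0 8.0
-22.1 -5.4 6.5
-20.6 -8.9 3.8
-20.1 -4.2 1.7
-19.1 -5.3 8.2
-18.8 -5.7 -3.9
-18.4 -7.8 5.1
-17.9 -8.5 -0.8
-17.5 -10.7 2.2
-16.9 -6.0 0.1
-16.5 -4.6 9.7
-15.5 -4.0 -4.9
-14.6 -5.0 1.5
-14.2 -5.4 7.7
-13.3 -8.4 -1.3
-13.1 -3.1 8.7
-12.8 -8.9 5.0
-11.8 -6.4 -0.2
-11.1 -7.3 6.1
-10.5 -2.5 10.2
-9.8 -7.0 -2.2
-9.7 -1.6 7.7
-9.6 -5.4 7.2
-9.1 -7.7 4.1
-8.2 -5.2 5.0
-6.2 -7.5 -0.3
-5.8 -9.8 2.6
-5.6 -6.4 3.2
-4.6 -3.9 10.1
-4.1 -6.4 7.1
-3.0 -9.5 -1.8
5.0 -9.7 17.5
5.1 -13.4 11.1
5.8 -17.8 -1.2
5.8 -7.0 18.3
6.5 -11.5 -5.9
6.7 -17.2 -3.5
7.0 -4.9 19.3
7.1 -14.0 15.1
7.3 -12.5 -11.6
7.3 -14.3 -8.8
7.4 -19.7 5.5
7.6 -18.2 8.8
8.0 1.2 20.8
8.1 -17.0 6.2
8.1 -17.1 -5.7
8.2 -11.7 16.0
8.5 -19.2 3.1
9.3 -4.0 20.7
9.5 -15.0 7.3
9.5 -7.8 14.3
9.6 2.9 15.9
9.7 -10.0 -12.9
9.8 8.2 13.7
```

View pics/g4.png

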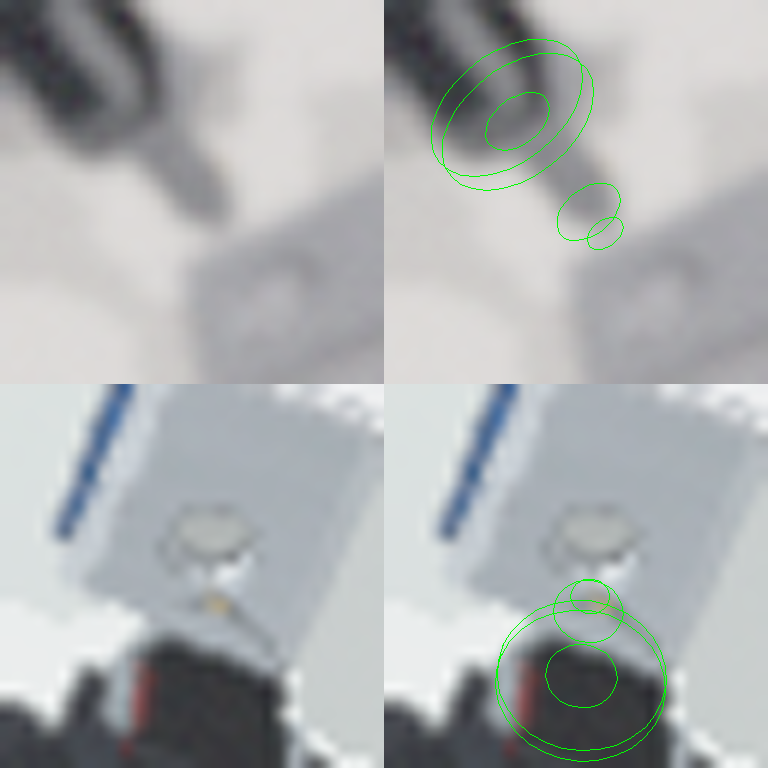

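```bash
python3 - <<'E'
from h import *
from scipy.optimize import least_squares
P=manip.current_ee_pos();S=P-.019*lz;ex=np.cross(hy,lz)
for n in("scene","top"):
    X=cloud(n,np.load(n+"3.npz")["d"]); q=X-S
    m=(np.hypot(q@hy,q@ex)<.012)&((q@lz)<-.003)&((q@lz)>-.031);t=q[m];t=np.c_[t@hy,t@ex,t@lz]
    if len(t)<6: print(n,len(t));continue
    for tilt in(0,1):
        f=lambda p:np.hypot(t[:,0]-p[0]-tilt*p[2]*t[:,2],t[:,1]-p[1]-tilt*p[3]*t[:,2])-.008
        r=least_squares(f,[0,0,0,0],loss="soft_l1",f_scale=.001);print(n,len(t),r.x,np.sqrt((r.fun**2).mean()))
    m=(np.hypot(q@hy,q@ex)<.025)&(np.hypot(q@hy,q@ex)>.011)&((q@lz)<.02)&((q@lz)>-.031);t=q[m];print(np.sort(t@lz*1e3))
E
```

```text
scene 43 [0.0002 0.0021 0.     0.    ] 0.0013564317651486677
scene 43 [-0.0003  0.0019 -0.0281 -0.0106] 0.0013514337756463236
[-26.1752   4.9672   5.1042   5.7685   5.7708   6.4727   6.712    7.0081   7.1055   7.3012   7.3342   7.435    7.6371   7.9571   8.1371   8.1384
   8.2391   8.5037   9.3059   9.4726   9.4806   9.6017   9.7232   9.7733  10.1085  10.3744  10.3758  10.4316  10.9158  11.      11.0288  11.1758
  11.4189  11.7144  11.7859  11.8196  11.9496  12.026   12.0507  12.1463  12.2966  12.8356  13.247   13.3324  13.4404  13.6887  13.8654  14.0062
  14.2437  14.6091  16.254   16.3693  16.5392  17.0903  17.2109  17.5834  17.9088  18.9405  19.1147]
top 9 [-0.0008  0.0003  0.      0.    ] 0.00043346657833822705
top 9 [0.0013 0.0008 0.0802 0.0233] 0.0003848201691380389
[ 2.5624  5.7631  6.1237  6.3041  6.4831  7.053   7.0741  7.3234  7.3932  7.4362  7.5843  7.8176  7.9734  8.1205  8.1408  8.1508  8.6205  8.9037
  9.0219  9.1448  9.5481  9.6625  9.9809 10.0922 10.4644 10.471  10.6952 10.9824 10.9833 11.2037 11.9114 12.1756 12.9704 13.4094 13.9628 15.2497
 15.8913 16.3751 17.1356 17.3835 17.812  18.4667 18.5049 18.7095 19.9108]
```

```bash
cat >> h.py <<'E'
L=np.array([.4845,-.2817,.079]);ex=np.cross(hy,lz);RI=np.c_[-lz,-hy,np.cross(-lz,-hy)]
def tip(k,oy=0,ox=0,v=.03): manip.move_l(L+k*lz+oy*hy+ox*ex,max_speed=v)
def lf(f0):
    f=manip.current_force()-f0; return np.round([f@lz,f@hy,f@ex],1)
E
python3 - <<'E'
from h import *
ox=-.0005; tip(.06,0,ox); manip.dwell(.1); f0=manip.current_force(); np.save("f0.npy",f0)
k=.06
while k>.0135:
    k-=.003; tip(k,0,ox); f=lf(f0); print(round(k,4),f,round((manip.current_ee_pos()-L)@lz,4))
    if f[0]>12 or max(abs(f[1:]))>12: break
print(manip.current_time(),manip.current_grip_width()*85)
E
```

```text
0.057 [-0.1 -0.7 -0.3] 0.0569
0.054 [ 0.5 -0.4  0.8] 0.0538
0.051 [ 0.3 -0.7 -0.8] 0.0508
0.048 [ 0.6 -0.6  0.7] 0.0479
0.045 [ 0.4 -0.5 -0.1] 0.0448
0.042 [ 1.  -0.7  0.9] 0.0419
0.039 [ 1.1 -1.2  0.2] 0.0388
0.036 [-0.3  0.1  0.1] 0.0358
0.033 [ 0.2 -0.4 -0.7] 0.0328
0.03 [-0.2  0.6 -0.6] 0.0298
0.027 [ 0.1  0.  -0.3] 0.0268
0.024 [ 0.8 -0.3 -0.6] 0.0238
0.021 [ 0.6 -0.5 -0.6] 0.0209
0.018 [-0.  -0.1 -0.6] 0.0179
0.015 [17.6 -1.2 -2.2] 0.0155
25.3167 32.12749319885899
```

```bash
python3 - <<'E'
from h import *
manip.dwell(.3); print(lf(np.load("f0.npy")))
out=[]
for n in("scene","top"):
    im,d=manip.grab_frame(n);c=proj(n,L+.01*lz)[0].astype(int);crop(im,c[0]-22,c[1]-22,44,44,9,"g.png");out.append(cv2.imread("pics/g.png"))
    X=cloud(n,d)-L; r=np.hypot(X@hy,X@ex); m=(r<.021)&(abs(X@lz)<.012); print(n,np.sort((X@lz)[m]*1e3).round(1))
cv2.imwrite("pics/g5.png",np.hstack(out))
E
```

```text
[18.1 -1.6 -2.2]
scene [-2.2 -1.3 -1.1 -0.2 -0.   0.   0.   0.8  1.   1.1  1.2  1.3  1.3  1.5  1.8  1.9  2.6  2.9  2.9  3.3  3.8  4.2  4.2  4.3  4.8  4.9  4.9  5.   5.
  5.1  5.5  5.5  5.5  5.5  5.5  5.9  5.9  6.   6.1  6.4  6.5  6.6  7.1  7.3  7.9  7.9  8.   8.   8.1  8.1  8.3  8.4  9.1  9.2  9.8 10.  10.2 10.3
 11.2 11.5 11.5]
top [-2.1 -2.  -1.8 -1.8 -1.6 -1.6 -0.8 -0.8 -0.4 -0.3 -0.3 -0.3 -0.1  0.3  0.9  1.   1.   1.2  1.6  1.8  2.   2.4  2.5  2.8  2.9  3.3  3.8  4.4  4.5
  4.5  4.7  4.8  5.4  5.6  5.8  5.9  6.9  7.   7.5  7.9  8.   8.5  8.7  9.4  9.4 10.2 10.5]
```

View pics/g5.png

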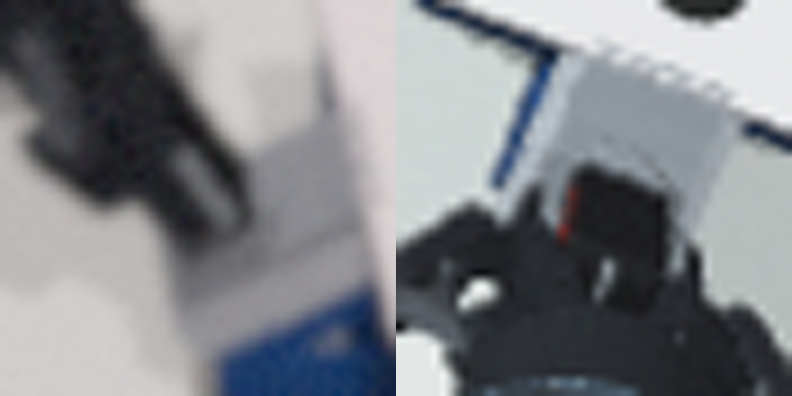

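```bash
python3 - <<'E'
from h import *
manip.set_gripper(0.55); manip.dwell(.2); print(lf(np.load("f0.npy")),manip.current_grip_width()*85)
manip.set_gripper(1.0); manip.dwell(.2); print(lf(np.load("f0.npy")))
tip(.1,0,-.0005,.06)
print(lf(np.load("f0.npy")))
manip.move_ptp([.33,-.05,.33],Rd(np.radians(-112)))
out=[]
for n in("scene","top"):
    im,d=manip.grab_frame(n);np.savez(n+"6.npz",im=im,d=d);c=proj(n,L+.02*lz)[0].astype(int);crop(im,c[0]-22,c[1]-22,44,44,9,"g.png",proj(n,[L,L+.065*lz]));out.append(cv2.imread("pics/g.png"))
    q=cloud(n,d)-L; r=np.hypot(q@hy,q@ex); h=q@lz
    m=(r<.025)&(h>.05)&(h<.08); print(n,"grip top",m.sum(),"h",np.median(h[m]),"hy",(q@hy)[m].mean(),"ex",(q@ex)[m].mean(),"hmax",np.percentile(h[m],95))
    i=im.astype(int); m=(r<.04)&(i[...,0]>100)&(i[...,1]<70)&(i[...,2]<80);print(" red",m.sum(),"hy",(q@hy)[m].round(4),"h",h[m].round(3))
    m=(r>.0145)&(r<.018)&(h>-.003)&(h<.012);print(" shoulder top",np.median(h[m]),m.sum())
cv2.imwrite("pics/g6.png",np.hstack(out)); print(manip.current_time())
for n in("mouse","cup_red","brown_bottle","marker_blue"):
    print(n,[(np.round(a["at"],3),round(a["confidence"],2)) for a in manip.look_for("top",n)][:1])
E
```

```text
[1.7 0.3 0.4] 46.43027903565915
[ 2.  -0.5  1.2]
[ 2.  -0.4  0.7]
scene grip top 125 h 0.06434705015828629 hy -0.008896193273960571 ex 0.001822318397362867 hmax 0.07444937785518614
 red 0 hy [] h []
 shoulder top 0.006025682829172069 22
top grip top 144 h 0.06403697032951061 hy 0.002167786582496 ex 0.001155855963063034 hmax 0.07283298612441244
 red 33 hy [0.0191 0.0171 0.0213 0.0194 0.0162 0.0216 0.0189 0.0159 0.0234 0.0203 0.0188 0.0159 0.0227 0.0209 0.0177 0.0148 0.0217 0.0199 0.0173 0.0146 0.0214
 0.0189 0.0165 0.02   0.0172 0.0151 0.0192 0.0163 0.0152 0.0178 0.0155 0.0166 0.0143] h [0.024 0.029 0.031 0.036 0.03  0.043 0.042 0.037 0.046 0.041 0.05  0.047 0.049 0.055 0.05  0.047 0.051 0.056 0.056 0.054 0.057 0.058 0.058 0.055
 0.053 0.056 0.057 0.054 0.065 0.055 0.057 0.054 0.056]
 shoulder top 0.004860472934336124 24
29.65
mouse [(array([0.53 , 0.279, 0.031]), 0.88)]
cup_red [(array([ 0.475, -0.542,  0.067]), 0.67)]
brown_bottle [(array([0.462, 0.328, 0.083]), 0.72)]
marker_blue [(array([ 0.501, -0.111,  0.014]), 0.66)]
```

View pics/g6.png

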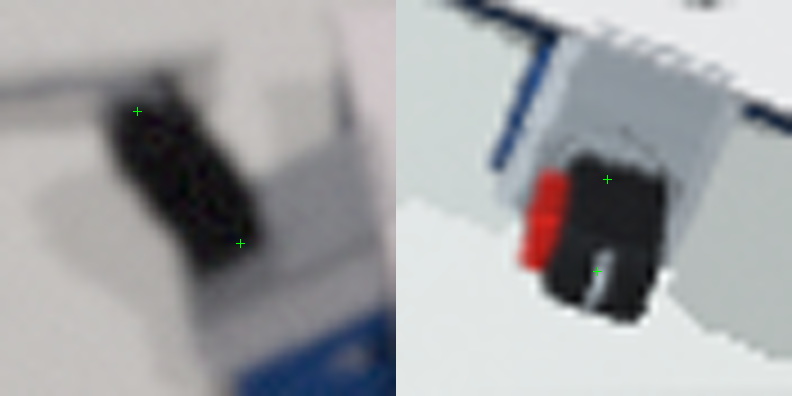

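```bash
python3 - <<'E'
from h import *
for n in("scene","top"):
    z=np.load(n+"6.npz");X=cloud(n,z["d"]);i=z["im"].astype(int)
    m=(np.linalg.norm(X[...,:2]-PS[:2]-.03*hx[:2],axis=2)<.07)&(X[...,2]>.08)&(i.min(-1)>140);T=X[m]
    for _ in range(5):
        c=T.mean(0);nn=np.linalg.svd(T-c,full_matrices=False)[2][2];nn*=np.sign(nn[2]);T=T[abs((T-c)@nn)<.004]
    print(n,c,"lid tilt",nn@hx)
    q=X-L;h=q@lz;g=(np.hypot(q@hy,q@ex)<.026)&(h>.008)&(h<.07)&(i.max(-1)<110)
    for a in(.01,.025,.04,.055):
        k=g&(h>=a)&(h<a+.015);print("  ",a,k.sum(),((q@hy)[k].mean()*1e3).round(1),((q@ex)[k].mean()*1e3).round(1))
manip.sign_off(); print(manip.current_time())
E
```

```text
scene [ 0.5853 -0.3266  0.103 ] lid tilt -0.0018933258815186412
   0.01 49 -15.1 3.2
   0.025 44 -14.3 3.2
   0.04 50 -14.1 3.8
   0.055 82 -9.5 2.8
top [ 0.5866 -0.3246  0.102 ] lid tilt 0.002309713119262098
   0.01 27 1.1 11.0
   0.025 22 -1.5 11.2
   0.04 30 -0.2 10.9
   0.055 104 -0.6 1.0
the job is handed in; nothing more can be done
the job is handed in; nothing more can be done
```

I pressed the lid shut, locked it with the pin from the grey stand, and handed the job in at about 30 s of the 64 s allowed. No verdict came back, so this rests on my own checks.

- **Lid:** it met its hard stop at 23 N. After the pin was in, both cameras showed its tilt at about 0.002 rad.
- **Insertion:** I squeezed the button with a 50 N grip. The pin slid through both holes with no noticeable force until its shoulder met the tongue at about 18 N. The force sensor showed nothing else touching afterwards.
- **Pin at the end:** the top of the shoulder (5 mm thick) measured 5–6 mm above the tongue, so it lies flat. The pin shows no tilt. The red button's face is out at about 21–23 mm, which means locked.
- **Bystanders:** the mouse, cup, bottle and marker all measured within about 3 mm of where they started. I left the purple look-alike alone.

Two readings disagreed:
- **Sideways pin position:** the two cameras differed by about 2 mm, within their calibration error. I trusted the free slide instead.
- **Grip width:** it read 32 mm on the squeezed pin, against a nominal 34 mm. I took that as the button being fully in.

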